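# Make up the matched punch pair and ease the die case shut

### The arm

A 6-joint arm with a two-finger parallel gripper is mounted at the origin on the work surface. World frame = base frame: x ahead of the robot, y to its left, z up, the work surface at z = 0. Lengths are in m, angles in rad, forces in N, time in s.
With the tool pointing down it reaches from about 0.425 to 0.95 m from the base axis. Payload 14.7 kg.
Tool frame: the origin (TCP) lies at the very end of the fingers, on their centre line; the grasp point (between the pads) lies 19 mm behind it; x points along the fingers, y is the direction in which the jaws open and shut, and the axes are right-handed (so a half turn about x gives the same grasp; the last joint's range is limited). The gripper opens to 85 mm and grips with 20 to 120 N. Pads are 22 mm wide; open, the fingers measure 114 mm over their backs; the gripper's body (76 mm by 85 mm) begins 54 mm behind the grasp point. The pads swing forward as they close: fully open they stand 13 mm farther back than shut.
Start: joints at [1.167, 0.48, 1.596, -0, 1.065, -0.047], TCP at [0.227, 0.609, 0.231] pointing down, gripper open.
Joint ranges: [-2.75, 2.75], [-0.82, 2.05], [0.23, 2.67], [-1.56, 4.7], [0.09, 2.69], [-2.92, 2.92]. Speed limits (rad/s): [1.89, 1.89, 2.39, 3.01, 3.01, 3.01].

### API

Orientations are given as a rotation vector (axis times angle).
In Python, from station import * gives the robot as it stands.
- The arm moves only by the shell command python3 -m pendant 'ROWS' [FORCE]. ROWS is JSON, a list of rows, each an object of numbers: "tx", "ty", "tz": the shift along the tool's x, y, z normalised to -1 to 1, where 1 is 400 mm; "wx", "wy", "wz": the turn, a rotation vector about the tool's x, y, z normalised to -1 to 1, where 1 is 120 degrees; "gripper": the gripper's target within -1 to 1 (fully open at 1, half-way at 0, shut at -1). In form: [{"tx": .., "ty": .., "tz": .., "wx": .., "wy": .., "wz": .., "gripper": ..}, ...]. A call has 1 to 12 rows; each row is the pose to reach, as a shift and turn from the pose commanded when the call began, along the tool's axes at that moment; what a row does not reach only later rows make up. A row lasts 1/8 s, in which the tool goes at most 62.5 mm and 10.7 degrees, less where a joint would pass 70% of its speed; a pose out of reach is approached as far as the arm can. A call with a number of a shift or a turn outside -1 to 1 is refused whole. A call with a gripper value outside its range is refused whole. The fingers move at their own pace and stop on an object; FORCE is the grip in N (left out, the last holds). Time passes only in rows, so rows that repeat a pose let the fingers close. It gives the time, the measured TCP pose, the force and the opening at its end, in the units of the state.
- get_state(): the state, without advancing time (a new reading comes with each control period).
- snapshot(name): name is "scene" or "top" or "wrist"; returns a dict with "image" (384x512x3 uint8, red, green, blue), "depth" (384x512 float32, m along the optical axis (not along the pixel's ray), 0 where there is no reading), "vfov" (degrees; the focal length in pixels is half the picture's height over the tangent of half this angle, whatever the lens; pixels are square), "cx", "cy" (the principal point, pixels), "rvec" (rotation vector, rad) and "tvec" (3), from world to camera coordinates, as OpenCV has them; the wrist camera has in their place "T_tool_cam" (4x4, takes a point from camera to tool coordinates, whose origin is the TCP and whose axes are the tool frame's). Camera axes: x right, y down, z forward; pixel columns grow to the right and rows downward; lengths in m; the calibration is good to about 2 mm. The wrist camera is an equidistant fisheye: a pixel r from the principal point sees the ray r / f radians off the axis. A picture is of the moment at which its call begins: read the wrist's pose just before it.
- job_done(): hands the job in, once; it reports no verdict.
Trained networks look in a picture, given as the dict that the camera call returned (one of the last four; its "shot" number tells which), for a name from the list of things; names that differ only in an ending like _2 or _b are one class to them, and where a whole thing is asked for, a point or a joint stands for the part that bears it (a point fixed in the world has none). Each returns a list of dicts, best first, with "p" (0 to 1); they miss things now and then, are a little off and sometimes report something else, mostly with a low value. They report only what shows in the picture. A call takes as long as a camera call. They do not tell look-alikes from the thing itself.
- trace(target, picture): "region" (384x512 bool, what is visible of it) and "box" ([centre column, centre row, width, height] in pixels, round what is visible of it).
The state is a dict: "time": time; "q": joint angles; "joint_vel": joint speeds; "effort": joint torques, N m; "tcp_pos": TCP position; "tool_rot": TCP orientation; "wrist_force": force on the tool from outside, world axes, zero at the start; "ft_torque": the same for the moment, N m; "opening": finger opening in m.
Only numpy, scipy, OpenCV 4.12 (cv2) and the standard library are available. Lean on these libraries where they do the work, as an engineer would, in place of code of your own. Each camera call takes 0.05 s, during which the arm holds its last target. There are 200 camera calls.

### The job

One pellet-die punch is standing in the left bay of the case: find the loose punch whose foot is the same diameter and set it down, not drop it, standing upright in the case's empty bay. Then bring the open lid over and ease it fully shut, holding it against its spring so that it does not slam. Leave the punch already in the case, the other punches, the jar, the bowl and the spatula where they are.

Things in the scene. Friction and masses are not known exactly. Their poses are not given: they have to be found in the camera images.
- punch_a1: steel pellet-die punch: a round foot 28 mm across and 14 mm high with a 16 mm stem rising from its centre, 50 mm high over all, about 120 g. It stands foot down, stem up. Origin at the centre of its underside, z up the stem. Identical to its mate; all stems are alike, only the feet differ. Any one of the six may be the one already in the case.
- punch_a2: steel pellet-die punch: a round foot 28 mm across and 14 mm high with a 16 mm stem rising from its centre, 50 mm high over all, about 120 g. It stands foot down, stem up. Origin at the centre of its underside, z up the stem. Identical to its mate; all stems are alike, only the feet differ. Any one of the six may be the one already in the case.
- punch_b1: steel pellet-die punch: a round foot 36 mm across and 14 mm high with a 16 mm stem rising from its centre, 50 mm high over all, about 170 g. It stands foot down, stem up. Origin at the centre of its underside, z up the stem. Identical to its mate; all stems are alike, only the feet differ. Any one of the six may be the one already in the case.
- punch_b2: steel pellet-die punch: a round foot 36 mm across and 14 mm high with a 16 mm stem rising from its centre, 50 mm high over all, about 170 g. It stands foot down, stem up. Origin at the centre of its underside, z up the stem. Identical to its mate; all stems are alike, only the feet differ. Any one of the six may be the one already in the case.
- punch_c1: steel pellet-die punch: a round foot 44 mm across and 14 mm high with a 16 mm stem rising from its centre, 50 mm high over all, about 220 g. It stands foot down, stem up. Origin at the centre of its underside, z up the stem. Identical to its mate; all stems are alike, only the feet differ. Any one of the six may be the one already in the case.
- punch_c2: steel pellet-die punch: a round foot 44 mm across and 14 mm high with a 16 mm stem rising from its centre, 50 mm high over all, about 220 g. It stands foot down, stem up. Origin at the centre of its underside, z up the stem. Identical to its mate; all stems are alike, only the feet differ. Any one of the six may be the one already in the case.
- case: grey open-topped case fixed to the bench, 100 mm (its x) by 142 mm (its y) by 58 mm high, walls and floor 5 mm; a 5 mm full-height wall along x splits it into two bays, each 90 mm by 63 mm inside. Origin at the centre of its underside, z up; its +x side carries the lid hinge. The left (+y) bay already holds one punch; the right (-y) bay is empty.
- bay_left (a point): centre of the floor of the left (+y) bay, which holds a punch at the start; axes as the case
- bay_right (a point): centre of the floor of the right (-y) bay, empty at the start; axes as the case
- lid (a joint): angle of the case's lid about its hinge, rad: 0 shut, 2.2 fully open (leaning back past upright on its stop, where it stays). The hinge line runs along the case's y, at x = +50 mm, z = 58 mm in the case's frame; shut, the lid lies towards -x. Once brought forward past about 1.9 rad, its spring and weight (about 0.35 kg) throw it shut with about 0.2 N m, so it must be held all the way down.
- lid_grip (a point): centre of the lid's grip: a 14 mm thick round bar, 16 mm long along the case's y, on a 10 mm wide tab that sticks out 28 mm past the free edge of the 4 mm lid plate, mid-way along it. It is 128 mm from the hinge and 3 mm above the hinge line when shut. Pinched on its two flat ends (along the case's y), it can turn between the fingers as the lid swings. Axes turn with the lid.
- jar: closed amber jar, 48 mm across, 90 mm high, standing among the punches; origin at the centre of its underside
- mortar: white ceramic bowl, 76 mm across, 45 mm high; origin at the centre of its underside
- spatula: slim steel lab spatula, 170 mm long, 16 mm wide and 5 mm thick, lying on the bench beyond the left (+y) edge of the mat, along x; origin under its middle
- mat: white mat, 320 mm (x) by 360 mm (y), 4 mm thick, fixed to the bench, on which the loose punches, jar and bowl stand; origin at the centre of its underside
There are look-alikes about, which are no part of the job. Of the things that look like the case, the largest one is meant. What is shaped like the punch_c2 but red is not meant.

How it is judged:
On the way, in this order (a step that is already met when the one before it is completed fails the run):
1. the punch of matching size stands upright in the empty bay, released (((horizontal distance between punch_a1 and bay_left below 0.045 m and height (world z) of each of punch_a1, punch_a2 below 0.013 m and angle between each of punch_a1, punch_a2's own z axis and vertical below 0.1 rad and horizontal distance between punch_a2 and bay_right below 0.045 m and distance of punch_a1 from where it was at the start of the episode below 0.02 m and linear speed of punch_a2 below 0.05 m/s and contact force between punch_a2 and the fingers below 2 N) or (horizontal distance between punch_a2 and bay_left below 0.045 m and height (world z) of each of punch_a2, punch_a1 below 0.013 m and angle between each of punch_a2, punch_a1's own z axis and vertical below 0.1 rad and horizontal distance between punch_a1 and bay_right below 0.045 m and distance of punch_a2 from where it was at the start of the episode below 0.02 m and linear speed of punch_a1 below 0.05 m/s and contact force between punch_a1 and the fingers below 2 N) or (horizontal distance between punch_b1 and bay_left below 0.045 m and height (world z) of each of punch_b1, punch_b2 below 0.013 m and angle between each of punch_b1, punch_b2's own z axis and vertical below 0.1 rad and horizontal distance between punch_b2 and bay_right below 0.045 m and distance of punch_b1 from where it was at the start of the episode below 0.02 m and linear speed of punch_b2 below 0.05 m/s and contact force between punch_b2 and the fingers below 2 N) or (horizontal distance between punch_b2 and bay_left below 0.045 m and height (world z) of each of punch_b2, punch_b1 below 0.013 m and angle between each of punch_b2, punch_b1's own z axis and vertical below 0.1 rad and horizontal distance between punch_b1 and bay_right below 0.045 m and distance of punch_b2 from where it was at the start of the episode below 0.02 m and linear speed of punch_b1 below 0.05 m/s and contact force between punch_b1 and the fingers below 2 N) or (horizontal distance between punch_c1 and bay_left below 0.045 m and height (world z) of each of punch_c1, punch_c2 below 0.013 m and angle between each of punch_c1, punch_c2's own z axis and vertical below 0.1 rad and horizontal distance between punch_c2 and bay_right below 0.045 m and distance of punch_c1 from where it was at the start of the episode below 0.02 m and linear speed of punch_c2 below 0.05 m/s and contact force between punch_c2 and the fingers below 2 N) or (horizontal distance between punch_c2 and bay_left below 0.045 m and height (world z) of each of punch_c2, punch_c1 below 0.013 m and angle between each of punch_c2, punch_c1's own z axis and vertical below 0.1 rad and horizontal distance between punch_c1 and bay_right below 0.045 m and distance of punch_c2 from where it was at the start of the episode below 0.02 m and linear speed of punch_c1 below 0.05 m/s and contact force between punch_c1 and the fingers below 2 N)) and value of joint lid above 1 rad), for 0.2 s.
2. the lid is shut (value of joint lid below 0.04 rad), for 0.2 s.
At the end, for the whole second after the job is handed in: First punch still in the left bay (moved under 20 mm), its equal-diameter mate in the right bay, released; both upright (0.1 rad) on the floor, mate at rest; lid shut (under 0.04 rad) and still; the other four punches upright, moved under 25 mm (((horizontal distance between punch_a1 and bay_left below 0.045 m and height (world z) of each of punch_a1, punch_a2 below 0.013 m and angle between each of punch_a1, punch_a2, punch_b1, punch_b2, punch_c1, punch_c2's own z axis and vertical below 0.1 rad and horizontal distance between punch_a2 and bay_right below 0.045 m and distance of punch_a1 from where it was at the start of the episode below 0.02 m and linear speed of punch_a2 below 0.05 m/s and contact force between punch_a2 and the fingers below 2 N and distance of each of punch_b1, punch_b2, punch_c1, punch_c2 from where it was at the start of the episode below 0.025 m) or (horizontal distance between punch_a2 and bay_left below 0.045 m and height (world z) of each of punch_a2, punch_a1 below 0.013 m and angle between each of punch_a2, punch_a1, punch_b1, punch_b2, punch_c1, punch_c2's own z axis and vertical below 0.1 rad and horizontal distance between punch_a1 and bay_right below 0.045 m and distance of punch_a2 from where it was at the start of the episode below 0.02 m and linear speed of punch_a1 below 0.05 m/s and contact force between punch_a1 and the fingers below 2 N and distance of each of punch_b1, punch_b2, punch_c1, punch_c2 from where it was at the start of the episode below 0.025 m) or (horizontal distance between punch_b1 and bay_left below 0.045 m and height (world z) of each of punch_b1, punch_b2 below 0.013 m and angle between each of punch_b1, punch_b2, punch_a1, punch_a2, punch_c1, punch_c2's own z axis and vertical below 0.1 rad and horizontal distance between punch_b2 and bay_right below 0.045 m and distance of punch_b1 from where it was at the start of the episode below 0.02 m and linear speed of punch_b2 below 0.05 m/s and contact force between punch_b2 and the fingers below 2 N and distance of each of punch_a1, punch_a2, punch_c1, punch_c2 from where it was at the start of the episode below 0.025 m) or (horizontal distance between punch_b2 and bay_left below 0.045 m and height (world z) of each of punch_b2, punch_b1 below 0.013 m and angle between each of punch_b2, punch_b1, punch_a1, punch_a2, punch_c1, punch_c2's own z axis and vertical below 0.1 rad and horizontal distance between punch_b1 and bay_right below 0.045 m and distance of punch_b2 from where it was at the start of the episode below 0.02 m and linear speed of punch_b1 below 0.05 m/s and contact force between punch_b1 and the fingers below 2 N and distance of each of punch_a1, punch_a2, punch_c1, punch_c2 from where it was at the start of the episode below 0.025 m) or (horizontal distance between punch_c1 and bay_left below 0.045 m and height (world z) of each of punch_c1, punch_c2 below 0.013 m and angle between each of punch_c1, punch_c2, punch_a1, punch_a2, punch_b1, punch_b2's own z axis and vertical below 0.1 rad and horizontal distance between punch_c2 and bay_right below 0.045 m and distance of punch_c1 from where it was at the start of the episode below 0.02 m and linear speed of punch_c2 below 0.05 m/s and contact force between punch_c2 and the fingers below 2 N and distance of each of punch_a1, punch_a2, punch_b1, punch_b2 from where it was at the start of the episode below 0.025 m) or (horizontal distance between punch_c2 and bay_left below 0.045 m and height (world z) of each of punch_c2, punch_c1 below 0.013 m and angle between each of punch_c2, punch_c1, punch_a1, punch_a2, punch_b1, punch_b2's own z axis and vertical below 0.1 rad and horizontal distance between punch_c1 and bay_right below 0.045 m and distance of punch_c2 from where it was at the start of the episode below 0.02 m and linear speed of punch_c1 below 0.05 m/s and contact force between punch_c1 and the fingers below 2 N and distance of each of punch_a1, punch_a2, punch_b1, punch_b2 from where it was at the start of the episode below 0.025 m)) and value of joint lid below 0.04 rad and velocity of joint lid below 0.1 rad/s); the robot touches nothing.
It fails at once if the lid slams: it moves towards shut faster than 3.2 rad/s (velocity of joint lid below -3.2 rad/s).
It fails at once if a punch is dropped into the case: faster than 0.6 m/s inside it ((horizontal distance between punch_a1 and case below 0.07 m and height (world z) of punch_a1 below 0.05 m and linear speed of punch_a1 above 0.6 m/s) or (horizontal distance between punch_a2 and case below 0.07 m and height (world z) of punch_a2 below 0.05 m and linear speed of punch_a2 above 0.6 m/s) or (horizontal distance between punch_b1 and case below 0.07 m and height (world z) of punch_b1 below 0.05 m and linear speed of punch_b1 above 0.6 m/s) or (horizontal distance between punch_b2 and case below 0.07 m and height (world z) of punch_b2 below 0.05 m and linear speed of punch_b2 above 0.6 m/s) or (horizontal distance between punch_c1 and case below 0.07 m and height (world z) of punch_c1 below 0.05 m and linear speed of punch_c1 above 0.6 m/s) or (horizontal distance between punch_c2 and case below 0.07 m and height (world z) of punch_c2 below 0.05 m and linear speed of punch_c2 above 0.6 m/s)).
It fails at once if the jar, bowl or spatula is moved more than 25 mm, or the jar or bowl tipped (distance of any of jar, mortar, spatula from where it was at the start of the episode above 0.025 m or angle between any of jar, mortar's own z axis and vertical above 0.3 rad).
It also fails if it takes over 56 s, if anything falls off the work surface, if the arm or the gripper's body presses on something with over 40 N, if the wrist force passes 120 N, or if a joint passes its speed limit or range.

## Working session

There is one attempt and no reset: what is moved stays moved. The work goes in short steps, Python scripts to look and compute and a shell command to move; the robot and the scene stay as the last step left them, time stands still between calls to the robot, and variables do not carry over. Pictures are saved under pics/ and viewed, about 8 in all and at most 12, crops included, and the job is handed in when it is done.

```bash
mkdir -p pics; python3 - <<'E'
from station import *
import cv2,numpy as np
print(get_state())
for n in ("scene","top"):
    s=snapshot(n); cv2.imwrite(f"pics/{n}0.png",s["image"][:,:,::-1]); print(n,s["vfov"],s["rvec"],s["tvec"],s["cx"],s["cy"])
    np.savez(f"{n}0.npz",**s)
a=cv2.imread("pics/scene0.png");b=cv2.imread("pics/top0.png")
cv2.imwrite("pics/both0.png",cv2.resize(np.vstack([a,b]),None,fx=.78,fy=.78))
E
```

```text
{'time': 0.0, 'q': array([ 1.16740150e+00,  4.80828950e-01,  1.59690420e+00, -3.25772756e-05,
        1.06511827e+00, -4.65961341e-02]), 'joint_vel': array([-2.93540081e-04, -6.45466700e-05, -4.40822391e-04, -2.58503628e-04,
        1.54096741e-04,  1.15873073e-04]), 'effort': array([-1.38262156e-03, -9.50627518e+01, -4.30186594e+01, -8.82824634e-05,
        1.22452682e-02, -5.62682786e-06]), 'tcp_pos': array([0.2268448 , 0.60866261, 0.23066297]), 'tool_rot': array([ 0.27898449,  1.55286032, -0.28093041]), 'wrist_force': array([ 0.16356733, -0.50561716, -0.45164272]), 'ft_torque': array([-0.00414725,  0.01494402, -0.00781385]), 'opening': 0.08570712890259641}
scene 52.51466265214139 [ 0.70299837  2.57050478 -1.20592464] [ 0.40446383 -0.14000064  1.27542721] 252.37733636054614 188.24048717546123
top 43.8693550395117 [ 2.1692968  -2.14401723  0.11286049] [0.09050877 0.49927855 1.20307456] 258.82531334654027 187.48370323335467
```

View pics/top0.png

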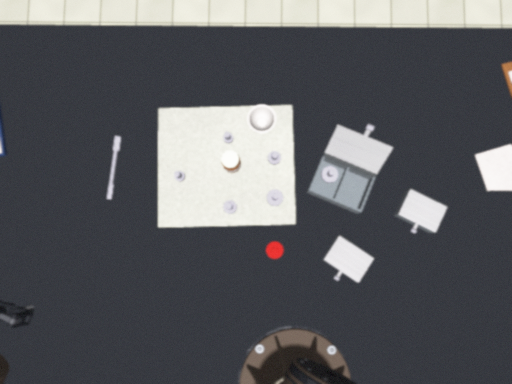

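View pics/scene0.png

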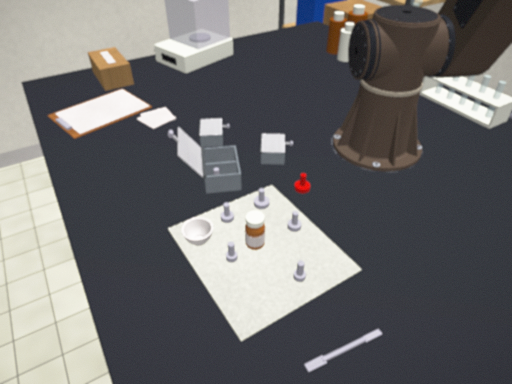

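The top view shows loose punches at (228,137), (180,175), (230,207), (275,157) and (275,198), and the red decoy at (275,250). The large open case is at (345,180), with its punch at (330,174) and the lid grip at (369,130). Next I measure positions and foot sizes.

```bash
cat > h.py <<'E'
import numpy as np,cv2
from scipy.spatial.transform import Rotation as R
def cam(s):
    f=192/np.tan(np.radians(s["vfov"])/2); Rm=R.from_rotvec(np.ravel(s["rvec"])).as_matrix(); return f,Rm,np.ravel(s["tvec"])
def at_z(s,u,v,z):
    f,Rm,t=cam(s); d=Rm.T@np.array([(u-s["cx"])/f,(v-s["cy"])/f,1]); c=-Rm.T@t; return c+d*(z-c[2])/d[2]
def cloud(s):
    f,Rm,t=cam(s); v,u=np.mgrid[:384,:512]; D=s["depth"]
    P=np.stack([(u-s["cx"])/f*D,(v-s["cy"])/f*D,D],-1); return (P-t)@Rm
E
python3 - <<'E'
from h import *
from station import *
s=snapshot("top")
P=cloud(s); C=-cam(s)[1].T@cam(s)[2]; print("cam",C)
for n in ("punch_a1","punch_b1","punch_c1","case","lid","lid_grip","jar","mortar"):
    for r in trace(n,s)[:8]:
        m=r["region"]; q=P[m&(s["depth"]>0)]
        print(n,round(r["p"],2),np.round(r["box"],1),m.sum(),np.round(np.median(q,0),3),"z",np.round(np.percentile(q[:,2],[5,50,95]),3), "ext",np.round(np.ptp(q[:,:2],axis=0),3))
for uv in [(228,137),(180,175),(230,207),(275,157),(275,198),(330,174),(345,183),(369,130)]: print(uv,at_z(s,*uv,.01).round(3), P[uv[1],uv[0]].round(3))
np.savez("top1.npz",**s)
# enlarge
im=s["image"][:,:,::-1]
cv2.imwrite("pics/crop1.png",np.hstack([cv2.resize(im[120:220,160:300],None,fx=3.5,fy=3.5,interpolation=2),cv2.resize(im[120:220,300:395],None,fx=3.2,fy=3.5,interpolation=2)]))
E
```

```text
cam [0.35616745 0.08197819 1.25350853]
punch_a1 0.61 [228.2 136.9  10.   13.5] 90 [0.627 0.179 0.023] z [0.014 0.023 0.058] ext [0.026 0.024]
punch_a1 0.39 [179.9 177.3  11.2   8.8] 87 [0.525 0.303 0.024] z [0.014 0.024 0.057] ext [0.026 0.024]
punch_b1 0.66 [275.2 159.4  11.6  18.3] 137 [0.576 0.058 0.02 ] z [0.013 0.02  0.056] ext [0.032 0.034]
punch_b1 0.57 [229.6 209.2  11.2  12.7] 116 [0.448 0.171 0.02 ] z [0.016 0.02  0.058] ext [0.029 0.031]
punch_c1 0.71 [329.4 174.9  18.2  16.9] 217 [ 0.534 -0.084  0.02 ] z [0.015 0.02  0.056] ext [0.043 0.042]
punch_c1 0.65 [272.8 197.7  16.   18.2] 206 [0.473 0.057 0.019] z [0.015 0.019 0.056] ext [0.04  0.042]
punch_c1 0.61 [273.8 249.1  16.1  13.1] 191 [0.339 0.056 0.016] z [0.01  0.016 0.052] ext [0.036 0.039]
case 0.97 [350.1 168.9  89.1  89.6] 4221 [ 0.552 -0.133  0.061] z [0.003 0.061 0.135] ext [0.235 0.206]
case 0.94 [347.9 257.6  48.9  47.2] 1393 [ 0.321 -0.127  0.046] z [0.025 0.046 0.05 ] ext [0.116 0.134]
case 0.68 [420.4 211.6  48.4  48.8] 1463 [ 0.442 -0.312  0.046] z [0.013 0.046 0.05 ] ext [0.113 0.124]
lid 0.92 [420.8 209.
[... 540 characters left out ...]
4.7] 1168 [ 0.441 -0.315  0.046] z [0.042 0.046 0.05 ] ext [0.107 0.134]
mortar 0.9 [261.6 117.6  27.5  33.1] 627 [0.683 0.093 0.03 ] z [0.011 0.03  0.052] ext [0.073 0.073]
mortar 0.6 [230.7 207.8  13.   16.6] 150 [0.448 0.171 0.02 ] z [0.015 0.02  0.057] ext [0.035 0.034]
(228, 137) [0.635 0.18  0.01 ] [0.626 0.177 0.051]
(180, 175) [0.531 0.305 0.01 ] [0.527 0.299 0.041]
(230, 207) [0.448 0.171 0.01 ] [0.445 0.168 0.054]
(275, 157) [0.582 0.055 0.01 ] [0.574 0.056 0.055]
(275, 198) [0.473 0.054 0.01 ] [0.469 0.055 0.054]
(330, 174) [ 0.538 -0.09   0.01 ] [ 0.532 -0.084  0.054]
(345, 183) [ 0.515 -0.129  0.01 ] [ 0.515 -0.129  0.01 ]
(369, 130) [ 0.657 -0.194  0.01 ] [ 0.621 -0.161  0.161]
```

View pics/crop1.png

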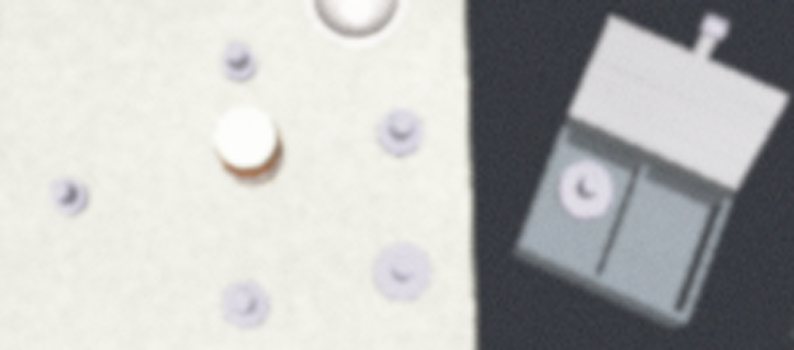

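The punch in the case has a foot of about 43 mm (class c). The loose candidates are (228,137) and (180,175) at about 25 mm, (275,157) and (230,207) at about 32 mm, and (275,198) at about 42 mm. The enlarged crop confirms the steel one at (275,198) is the mate; the one at (275,250) is the red decoy. Next: fit the case pose and the tool poses.

```bash
python3 - <<'E'
from h import *
from station import *
from scipy.optimize import minimize
s=dict(np.load("top1.npz")); s["cx"]=float(s["cx"]);s["cy"]=float(s["cy"]);s["vfov"]=float(s["vfov"])
P=cloud(s).reshape(-1,3)
m=(abs(P[:,0]-.55)<.16)&(abs(P[:,1]+.14)<.15)
Q=P[m]
# lid plane points: z .07-.135, fit plane
L=Q[(Q[:,2]>.075)&(Q[:,2]<.135)]; L=L[(L[:,0]>.5)]
c=np.median(L,0); 
for _ in range(3):
    n=np.linalg.svd(L-L.mean(0))[2][2]; d=(L-L.mean(0))@n; L=L[abs(d)<.006]
n*=np.sign(n[2]); print("lid n",n,"angle",np.pi-np.arccos(n[2]),"azim",np.degrees(np.arctan2(-n[1],-n[0])),len(L))
rim=Q[(abs(Q[:,2]-.058)<.004)&(np.hypot(Q[:,0]-.52,Q[:,1]+.13)<.1)]
r=cv2.minAreaRect(rim[:,:2].astype(np.float32)*1000); print("rim rect",r,len(rim))
for n_,c0 in (("c_loose",(.471,.056)),("c_case",(.532,-.084))):
    k=P[(np.hypot(P[:,0]-c0[0],P[:,1]-c0[1])<.016)&(P[:,2]>.045)]
    k2=P[(np.hypot(P[:,0]-c0[0],P[:,1]-c0[1])<.028)&(P[:,2]>.012)&(P[:,2]<.024)]
    print(n_,"top",k.mean(0).round(4),len(k),"foot",k2.mean(0).round(4),len(k2), cv2.minEnclosingCircle((k2[:,:2]*1000).astype(np.float32)))
k=Q[Q[:,2]>.15];print("grip top",k.mean(0),k[:,2].max(),len(k))
st=get_state();print(R.from_rotvec(st["tool_rot"]).as_matrix().round(3))
E
```

```text
lid n [-0.74240754  0.305018    0.5964856 ] angle 2.2099116297434995 azim -22.335300482656248 1391
rim rect ((512.3839721679688, -113.67160034179688), (142.30247497558594, 106.61088562011719), 67.53705596923828) 367
c_loose top [0.4745 0.0564 0.0541] 32 foot [0.4742 0.0564 0.0189] 184 ((474.6535949707031, 56.06966018676758), 21.830001831054688)
c_case top [ 0.5371 -0.0863  0.0546] 35 foot [ 0.5353 -0.0851  0.0192] 169 ((536.2034301757812, -86.0849380493164), 22.839658737182617)
grip top [ 0.62489142 -0.15996429  0.16244736] 0.1688293530297307 58
[[ 0.     0.349  0.937]
 [-0.     0.937 -0.349]
 [-1.    -0.     0.   ]]
```

```bash
python3 -m pendant '[{"ty":-0.24,"tz":0.24,"wx":0.3,"gripper":0.2},{"ty":-0.24,"tz":0.24,"wx":0.3,"gripper":0.2},{"ty":-0.5,"tz":0.49,"wx":0.5,"gripper":0.2},{"ty":-0.5,"tz":0.49,"wx":0.5,"gripper":0.2},{"ty":-0.975,"tz":0.96,"wx":0.767,"gripper":0.2},{"ty":-0.975,"tz":0.96,"wx":0.767,"gripper":0.2},{"ty":-0.975,"tz":0.96,"wx":0.767,"gripper":0.2},{"ty":-0.975,"tz":0.96,"wx":0.767,"gripper":0.2},{"ty":-0.975,"tz":0.96,"wx":0.767,"gripper":0.2},{"ty":-0.975,"tz":0.96,"wx":0.767,"gripper":0.2},{"ty":-0.975,"tz":0.96,"wx":0.767,"gripper":0.2},{"ty":-0.975,"tz":0.96,"wx":0.767,"gripper":0.2}]' 30
cat >> h.py <<'E'
def delta(st,p,az=None):
    M=R.from_rotvec(st["tool_rot"]).as_matrix(); d=M.T@(np.array(p)-st["tcp_pos"]); a=np.degrees(np.arctan2(M[1,1],M[0,1]))
    print("tcp",st["tcp_pos"].round(4),"az y",a.round(2),"down",M[:,0].round(3),"t=",st["time"],"q",st["q"].round(2),"op",st["opening"],"F",st["wrist_force"].round(1))
    print("norm t",(d/.4).round(4), "wx", None if az is None else round(-(az-a)/120,4))
E
python3 -c "
from h import *;from station import *
delta(get_state(),(.4745,.0564,.231),-22.4)"
```

```text
tcp [0.227  0.6091 0.2313] az y 69.56 down [ 0. -0. -1.] t= 0.55 q [ 1.17  0.48  1.6  -0.    1.07 -0.05] op 0.08520743169201601 F [ 0.8  0.4 -0. ]
norm t [ 8.0000e-04 -1.0785e+00  1.0624e+00] wx 0.7663invalid input
```

```bash
python3 -m pendant '[{"tx":0,"ty":-0.24,"tz":0.24,"wx":0.3,"wy":0,"wz":0,"gripper":0.2},{"tx":0,"ty":-0.24,"tz":0.24,"wx":0.3,"wy":0,"wz":0,"gripper":0.2},{"tx":0,"ty":-0.5,"tz":0.49,"wx":0.5,"wy":0,"wz":0,"gripper":0.2},{"tx":0,"ty":-0.5,"tz":0.49,"wx":0.5,"wy":0,"wz":0,"gripper":0.2},{"tx":0,"ty":-0.975,"tz":0.96,"wx":0.767,"wy":0,"wz":0,"gripper":0.2},{"tx":0,"ty":-0.975,"tz":0.96,"wx":0.767,"wy":0,"wz":0,"gripper":0.2},{"tx":0,"ty":-0.975,"tz":0.96,"wx":0.767,"wy":0,"wz":0,"gripper":0.2},{"tx":0,"ty":-0.975,"tz":0.96,"wx":0.767,"wy":0,"wz":0,"gripper":0.2},{"tx":0,"ty":-0.975,"tz":0.96,"wx":0.767,"wy":0,"wz":0,"gripper":0.2},{"tx":0,"ty":-0.975,"tz":0.96,"wx":0.767,"wy":0,"wz":0,"gripper":0.2},{"tx":0,"ty":-0.975,"tz":0.96,"wx":0.767,"wy":0,"wz":0,"gripper":0.2},{"tx":0,"ty":-0.975,"tz":0.96,"wx":0.767,"wy":0,"wz":0,"gripper":0.2}]' 30
python3 -c "
from h import *;from station import *
delta(get_state(),(.4745,.0564,.231),-22.4)"
```

```text
time: 2.05
tcp_pos: [0.4502, 0.1104, 0.2313]
tool_rot: [1.491, 0.999, -1.491]
wrist_force: [0.1, 0.6, 0.2]
opening: 0.0514
tcp [0.4502 0.1104 0.2313] az y -22.38 down [-0.  0. -1.] t= 2.05 q [0.17 0.22 2.01 0.   0.91 0.57] op 0.05137150725660684 F [0.1 0.6 0.2]
norm t [0.0008 0.1076 0.1017] wx 0.0002
```

```bash
python3 -m pendant '[{"tx":0.0,"ty":0.1076,"tz":0.1017,"wx":0,"wy":0,"wz":0,"gripper":0.2},{"tx":0.12,"ty":0.1076,"tz":0.1017,"wx":0,"wy":0,"wz":0,"gripper":0.2},{"tx":0.25,"ty":0.1076,"tz":0.1017,"wx":0,"wy":0,"wz":0,"gripper":0.2},{"tx":0.25,"ty":0.1076,"tz":0.1017,"wx":0,"wy":0,"wz":0,"gripper":0.2},{"tx":0.25,"ty":0.1076,"tz":0.1017,"wx":0,"wy":0,"wz":0,"gripper":0.2}]' 30
python3 - <<'E'
from h import *;from station import *
st=get_state(); delta(st,(.4745,.0564,.027),-22.4)
s=snapshot("wrist"); np.savez("w1.npz",**s); print(s["vfov"],s["cx"],s["cy"],s["T_tool_cam"])
cv2.imwrite("pics/w1.png",s["image"][:,:,::-1])
T=s["T_tool_cam"];M=R.from_rotvec(st["tool_rot"]).as_matrix()
f=192/np.tan(np.radians(s["vfov"])/2)
v,u=np.mgrid[:384,:512];dx,dy=u-s["cx"],v-s["cy"];r=np.hypot(dx,dy)+1e-9;th=r/f
D=s["depth"];k=np.tan(th)/r*D
Pc=np.stack([dx*k,dy*k,D],-1); W=(Pc@T[:3,:3].T+T[:3,3])@M.T+st["tcp_pos"]
W=W[(D>0)&(th<1.3)]
near=np.hypot(W[:,0]-.4745,W[:,1]-.0564)
k=W[(near<.02)&(W[:,2]>.048)&(W[:,2]<.06)];print("stem top",k.mean(0),len(k))
k=W[(near<.035)&(W[:,2]>.013)&(W[:,2]<.023)];print("foot",cv2.minEnclosingCircle((k[:,:2]*1000).astype(np.float32)),len(k))
E
```

```text
time: 2.68
tcp_pos: [0.4754, 0.0562, 0.1326]
tool_rot: [1.492, 0.998, -1.49]
wrist_force: [-0.2, 0.3, 0.3]
opening: 0.0508
tcp [0.4754 0.0562 0.1326] az y -22.4 down [ 0.001  0.    -1.   ] t= 2.675 q [ 0.05  0.38  2.08 -0.    0.68  0.45] op 0.05079971510614651 F [-0.2  0.3  0.3]
norm t [ 0.264  -0.0024  0.0005] wx 0.0
65.70646984690485 259.2460444668314 190.05604918301853 [[ 5.53745997e-04 -3.06727914e-01  9.51797079e-01 -1.42280521e-01]
 [ 9.99999753e-01  5.81428438e-04 -3.94417609e-04  9.41045681e-04]
 [-4.32422999e-04  9.51797063e-01  3.06728160e-01 -7.88664629e-02]
 [ 0.00000000e+00  0.00000000e+00  0.00000000e+00  1.00000000e+00]]
stem top [0.47444649 0.05556854 0.05338043] 321
foot ((474.33966064453125, 54.77168655395508), 22.06515884399414) 1273
```

View pics/w1.png

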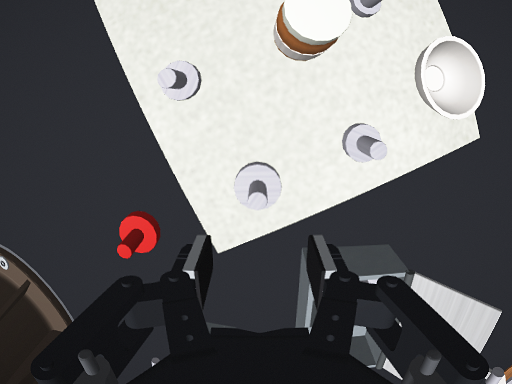

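The wrist view shows the grey punch at (258,188), centred between the fingers, with a foot of 44 mm. I'm descending and gripping it.

```bash
python3 -m pendant '[{"tx":0.1,"ty":-0.002,"tz":0.001,"wx":0,"wy":0,"wz":0,"gripper":0.2},{"tx":0.2,"ty":-0.002,"tz":0.001,"wx":0,"wy":0,"wz":0,"gripper":0.2},{"tx":0.25,"ty":-0.002,"tz":0.001,"wx":0,"wy":0,"wz":0,"gripper":0.2},{"tx":0.264,"ty":-0.002,"tz":0.001,"wx":0,"wy":0,"wz":0,"gripper":0.2},{"tx":0.264,"ty":-0.002,"tz":0.001,"wx":0,"wy":0,"wz":0,"gripper":0.2},{"tx":0.264,"ty":-0.002,"tz":0.001,"wx":0,"wy":0,"wz":0,"gripper":-1},{"tx":0.264,"ty":-0.002,"tz":0.001,"wx":0,"wy":0,"wz":0,"gripper":-1},{"tx":0.264,"ty":-0.002,"tz":0.001,"wx":0,"wy":0,"wz":0,"gripper":-1},{"tx":0.264,"ty":-0.002,"tz":0.001,"wx":0,"wy":0,"wz":0,"gripper":-1},{"tx":0.264,"ty":-0.002,"tz":0.001,"wx":0,"wy":0,"wz":0,"gripper":-1}]' 50
python3 -m pendant '[{"tx":-0.05,"ty":0,"tz":0,"wx":0,"wy":0,"wz":0,"gripper":-1},{"tx":-0.15,"ty":0,"tz":0,"wx":0,"wy":0,"wz":0,"gripper":-1},{"tx":-0.25,"ty":0,"tz":0,"wx":0,"wy":0,"wz":0,"gripper":-1},{"tx":-0.35,"ty":0,"tz":0,"wx":0,"wy":0,"wz":0,"gripper":-1},{"tx":-0.35,"ty":0,"tz":0,"wx":0,"wy":0,"wz":0,"gripper":-1}]'
python3 -c "
from h import *;from station import *
delta(get_state(),(.497,-.144,.15),-22.4)"
```

```text
time: 3.98
tcp_pos: [0.4745, 0.0554, 0.0266]
tool_rot: [1.493, 0.996, -1.491]
wrist_force: [-0.7, 0.4, 12.9]
opening: 0.0145
time: 4.6
tcp_pos: [0.4756, 0.0555, 0.1685]
tool_rot: [1.496, 0.994, -1.487]
wrist_force: [-0.9, -0.7, -3.3]
opening: 0.0141
tcp [0.4756 0.0555 0.1685] az y -22.48 down [ 0.005  0.    -1.   ] t= 4.6 q [ 0.05  0.33  2.05 -0.    0.76  0.45] op 0.014104929253450589 F [-0.9 -0.7 -3.3]
norm t [0.0465 0.2399 0.4404] wx -0.0007
```

```bash
python3 -m pendant '[{"tx":0,"ty":0.06,"tz":0.11,"wx":0,"wy":0,"wz":0,"gripper":-1},{"tx":0,"ty":0.12,"tz":0.22,"wx":0,"wy":0,"wz":0,"gripper":-1},{"tx":0,"ty":0.18,"tz":0.33,"wx":0,"wy":0,"wz":0,"gripper":-1},{"tx":0.0,"ty":0.24,"tz":0.44,"wx":0,"wy":0,"wz":0,"gripper":-1},{"tx":0.0,"ty":0.24,"tz":0.44,"wx":0,"wy":0,"wz":0,"gripper":-1},{"tx":0,"ty":0.24,"tz":0.44,"wx":0,"wy":0,"wz":0,"gripper":-1}]'
cat > wr.py <<'E'
from h import *;from station import *
def wcloud(s,st):
    T=s["T_tool_cam"];M=R.from_rotvec(st["tool_rot"]).as_matrix(); f=192/np.tan(np.radians(s["vfov"])/2)
    v,u=np.mgrid[:384,:512];dx,dy=u-s["cx"],v-s["cy"];r=np.hypot(dx,dy)+1e-9;k=np.tan(r/f)/r*s["depth"]
    W=(np.stack([dx*k,dy*k,s["depth"]],-1)@T[:3,:3].T+T[:3,3])@M.T+st["tcp_pos"]; W[s["depth"]<=0]=9
    return W
E
python3 - <<'E'
from wr import *
st=get_state(); delta(st,(.497,-.144,.15),-22.4)
s=snapshot("wrist"); W=wcloud(s,st); np.savez("w2.npz",W=W,im=s["image"]); cv2.imwrite("pics/w2.png",s["image"][:,:,::-1])
t=snapshot("top"); P=cloud(t)
a=np.radians(-22.4);ex=np.array([np.cos(a),np.sin(a)]);ey=np.array([-ex[1],ex[0]]);C=np.array([.509,-.112])
for nm,X in(("w",W),("t",P)):
    X=X.reshape(-1,3); L=np.c_[(X[:,:2]-C)@ex,(X[:,:2]-C)@ey,X[:,2]]; L=L[(abs(L[:,0])<.07)&(abs(L[:,1])<.085)]
    rim=L[(abs(L[:,2]-.058)<.004)]; 
    print(nm,len(rim),"x",np.percentile(rim[:,0],[1,5,95,99]).round(4),"y",np.percentile(rim[:,1],[1,5,95,99]).round(4))
    mid=rim[(abs(rim[:,1])<.012)&(abs(rim[:,0])<.04)];print(" divider y",np.median(mid[:,1]) if len(mid) else None,len(mid), "slope",np.polyfit(mid[:,0],mid[:,1],1) if len(mid)>5 else None)
    for sg in(1,-1):
        w=rim[(abs(rim[:,1]-sg*.0685)<.008)&(abs(rim[:,0])<.04)];print(" wall y",sg,np.median(w[:,1]) if len(w) else None,len(w))
    w=rim[(abs(rim[:,0]+.0475)<.009)&(abs(rim[:,1])<.06)];print(" wall -x",np.median(w[:,0]) if len(w) else None,len(w))
E
```

```text
time: 5.35
tcp_pos: [0.4945, -0.1437, 0.1648]
tool_rot: [1.492, 0.998, -1.494]
wrist_force: [-0.4, 0.3, -2.9]
opening: 0.0142
tcp [ 0.4945 -0.1437  0.1648] az y -22.54 down [-0.002  0.001 -1.   ] t= 5.35 q [-0.34  0.38  1.97  0.    0.79  0.05] op 0.014197563600815533 F [-0.4  0.3 -2.9]
norm t [ 0.0371  0.0062 -0.0017] wx -0.0012
w 3288 x [-0.0495 -0.0487  0.0543  0.0553] y [-0.0719 -0.0685  0.068   0.069 ]
 divider y None 0 slope None
 wall y 1 0.06668615354905412 575
 wall y -1 -0.0691752282044408 115
 wall -x -0.04684205988583911 866
t 245 x [-0.0496 -0.0491  0.0538  0.056 ] y [-0.0342 -0.0237  0.0699  0.0707]
 divider y 0.0008368849430426927 9 slope [-0.02407273  0.00011941]
 wall y 1 0.06825377891622839 59
 wall y -1 None 0
 wall -x -0.04692016092232943 81
```

View pics/w2.png

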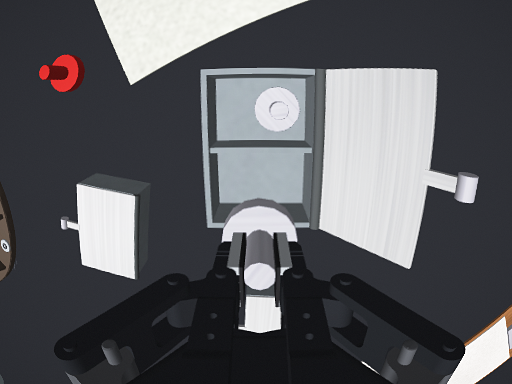

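The wrist view shows the punch held upright at (260,265), heading for the empty bay at (260,180). The fitted case centre agrees to about 1 mm, so I'm lowering it slowly.

```bash
python3 -m pendant '[{"tx":0.06,"ty":0.003,"tz":0,"wx":0,"wy":0,"wz":0,"gripper":-1},{"tx":0.12,"ty":0.003,"tz":0,"wx":0,"wy":0,"wz":0,"gripper":-1},{"tx":0.18,"ty":0.003,"tz":0,"wx":0,"wy":0,"wz":0,"gripper":-1},{"tx":0.24,"ty":0.003,"tz":0,"wx":0,"wy":0,"wz":0,"gripper":-1},{"tx":0.29,"ty":0.003,"tz":0,"wx":0,"wy":0,"wz":0,"gripper":-1},{"tx":0.32,"ty":0.003,"tz":0,"wx":0,"wy":0,"wz":0,"gripper":-1},{"tx":0.33,"ty":0.003,"tz":0,"wx":0,"wy":0,"wz":0,"gripper":-1},{"tx":0.33,"ty":0.003,"tz":0,"wx":0,"wy":0,"wz":0,"gripper":-1}]'
python3 -m pendant '[{"tx":0.004,"ty":0,"tz":0,"wx":0,"wy":0,"wz":0,"gripper":-1},{"tx":0.008,"ty":0,"tz":0,"wx":0,"wy":0,"wz":0,"gripper":-1},{"tx":0.008,"ty":0,"tz":0,"wx":0,"wy":0,"wz":0,"gripper":-1}]'
```

```text
time: 6.45
tcp_pos: [0.4966, -0.1442, 0.0339]
tool_rot: [1.492, 0.997, -1.492]
wrist_force: [0.4, -0.0, -0.9]
opening: 0.0142
time: 6.82
tcp_pos: [0.4965, -0.1445, 0.0306]
tool_rot: [1.492, 0.997, -1.492]
wrist_force: [-0.0, -0.3, -3.2]
opening: 0.0147
```

```bash
python3 -m pendant '[{"tx":0.003,"ty":0,"tz":0,"wx":0,"wy":0,"wz":0,"gripper":-1},{"tx":0.006,"ty":0,"tz":0,"wx":0,"wy":0,"wz":0,"gripper":-1},{"tx":0.006,"ty":0,"tz":0,"wx":0,"wy":0,"wz":0,"gripper":-1}]'
python3 -m pendant '[{"tx":0.002,"ty":0,"tz":0,"wx":0,"wy":0,"wz":0,"gripper":-1},{"tx":0.002,"ty":0,"tz":0,"wx":0,"wy":0,"wz":0,"gripper":-1}]'
```

```text
time: 7.2
tcp_pos: [0.4963, -0.1444, 0.028]
tool_rot: [1.492, 0.998, -1.492]
wrist_force: [0.0, -0.2, -2.2]
opening: 0.0136
time: 7.45
tcp_pos: [0.4964, -0.1444, 0.0276]
tool_rot: [1.492, 0.997, -1.492]
wrist_force: [-2.5, 0.2, 7.1]
opening: 0.0145
```

Touched down at the expected height. Releasing and rising.

```bash
python3 -m pendant '[{"tx":0,"ty":0,"tz":0,"wx":0,"wy":0,"wz":0,"gripper":-0.2},{"tx":0,"ty":0,"tz":0,"wx":0,"wy":0,"wz":0,"gripper":-0.2},{"tx":0,"ty":0,"tz":0,"wx":0,"wy":0,"wz":0,"gripper":-0.2},{"tx":-0.02,"ty":0,"tz":0,"wx":0,"wy":0,"wz":0,"gripper":-0.2},{"tx":-0.06,"ty":0,"tz":0,"wx":0,"wy":0,"wz":0,"gripper":-0.2},{"tx":-0.15,"ty":0,"tz":0,"wx":0,"wy":0,"wz":0,"gripper":-0.2},{"tx":-0.29,"ty":0,"tz":0,"wx":0,"wy":0,"wz":0,"gripper":-0.2},{"tx":-0.43,"ty":0,"tz":0,"wx":0,"wy":0,"wz":0,"gripper":-0.2},{"tx":-0.52,"ty":0,"tz":0,"wx":0,"wy":0,"wz":0,"gripper":-0.2},{"tx":-0.52,"ty":0,"tz":0,"wx":0,"wy":0,"wz":0,"gripper":-0.2},{"tx":-0.52,"ty":0,"tz":0,"wx":0,"wy":0,"wz":0,"gripper":-0.2}]'
python3 - <<'E'
from wr import *
st=get_state()
s=snapshot("wrist"); W=wcloud(s,st); cv2.imwrite("pics/w3.png",s["image"][:,:,::-1])
a=np.radians(-22.4);ex=np.array([np.cos(a),np.sin(a)]);ey=np.array([-ex[1],ex[0]]);C=np.array([.509,-.112])
X=W.reshape(-1,3); 
near=X[np.hypot(X[:,0]-.4964,X[:,1]+.1444)<.03]
k=near[(near[:,2]>.045)&(near[:,2]<.062)];print("stem",k.mean(0) if len(k) else 0,len(k), k[:,2].max() if len(k) else 0)
k=near[(near[:,2]>.013)&(near[:,2]<.024)];print("foot",k.mean(0),len(k))
g=X[(X[:,2]>.145)&(X[:,2]<.175)&((X[:,:2]-C)@ex>.1)&((X[:,:2]-C)@ex<.17)&(abs((X[:,:2]-C)@ey)<.03)]
l=np.c_[(g[:,:2]-C)@ex,(g[:,:2]-C)@ey,g[:,2]];print("grip",len(l),l.min(0),l.max(0),np.median(l,0))
top=l[l[:,2]>.155];print(top.min(0),top.max(0),top.mean(0))
G=C+.1278*ex; print("model grip",G)
delta(st,(*G,.2),67.6)
E
```

```text
time: 8.82
tcp_pos: [0.496, -0.1442, 0.2355]
tool_rot: [1.492, 0.997, -1.492]
wrist_force: [-0.5, 0.2, -0.3]
opening: 0.0341
stem [ 0.49725324 -0.14472016  0.05393946] 171 0.05653082681384505
foot [ 0.4980205  -0.1432018   0.01867235] 749
grip 504 [ 0.11285421 -0.00957986  0.14506878] [0.13462664 0.00675237 0.1674593 ] [ 0.12273337 -0.00095542  0.16196537]
[ 0.12094199 -0.00957986  0.15507837] [0.13462664 0.00675237 0.1674593 ] [ 0.1257656  -0.00094954  0.16345439]
model grip [ 0.62715698 -0.16070079]
tcp [ 0.496  -0.1442  0.2355] az y -22.49 down [ 0. -0. -1.] t= 8.825 q [-0.34  0.29  1.89  0.    0.96  0.05] op 0.03409563778347379 F [-0.5  0.2 -0.3]
norm t [ 0.0887  0.3186 -0.0874] wx -0.7507
```

View pics/w3.png

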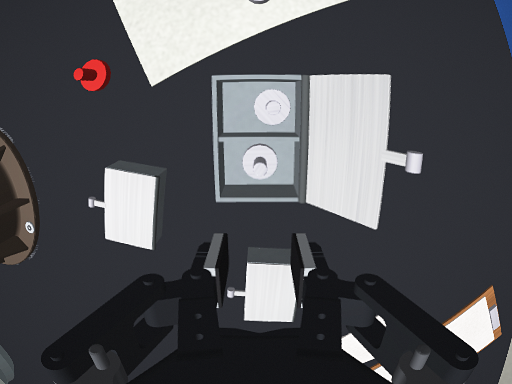

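The punch now stands upright in the right bay at (260,160) px, with the original at (272,107). The lid grip is at (413,162), and its measured centre agrees with the model. I'm moving over the grip and turning 90°.

```bash
python3 -m pendant '[{"tx":0,"ty":0.1,"tz":-0.03,"wx":-0.08,"wy":0,"wz":0,"gripper":0.1},{"tx":0,"ty":0.2,"tz":-0.05,"wx":-0.16,"wy":0,"wz":0,"gripper":0.1},{"tx":0,"ty":0.32,"tz":-0.085,"wx":-0.25,"wy":0,"wz":0,"gripper":0.1},{"tx":0,"ty":0.32,"tz":-0.085,"wx":-0.34,"wy":0,"wz":0,"gripper":0.1},{"tx":0,"ty":0.32,"tz":-0.085,"wx":-0.42,"wy":0,"wz":0,"gripper":0.1},{"tx":0,"ty":0.32,"tz":-0.085,"wx":-0.5,"wy":0,"wz":0,"gripper":0.1},{"tx":0,"ty":0.32,"tz":-0.085,"wx":-0.59,"wy":0,"wz":0,"gripper":0.1},{"tx":0,"ty":0.32,"tz":-0.085,"wx":-0.67,"wy":0,"wz":0,"gripper":0.1},{"tx":0,"ty":0.32,"tz":-0.085,"wx":-0.7507,"wy":0,"wz":0,"gripper":0.1},{"tx":0.06,"ty":0.32,"tz":-0.085,"wx":-0.7507,"wy":0,"wz":0,"gripper":0.1},{"tx":0.06,"ty":0.32,"tz":-0.085,"wx":-0.7507,"wy":0,"wz":0,"gripper":0.1},{"tx":0.06,"ty":0.32,"tz":-0.085,"wx":-0.7507,"wy":0,"wz":0,"gripper":0.1}]' 50
python3 - <<'E'
from wr import *
a=np.radians(-22.4);ex=np.array([np.cos(a),np.sin(a)]);ey=np.array([-ex[1],ex[0]]);C=np.array([.509,-.112])
st=get_state();s=snapshot("wrist"); X=wcloud(s,st).reshape(-1,3)
l=np.c_[(X[:,:2]-C)@ex,(X[:,:2]-C)@ey,X[:,2]]
l=l[(l[:,2]>.154)&(l[:,2]<.178)&(l[:,0]>.1)&(l[:,0]<.15)&(abs(l[:,1])<.014)];print(len(l),np.percentile(l,[2,50,98],axis=0).round(4))
delta(st,(*(C+.1276*ex-.001*ey),.144),67.6)
E
```

```text
time: 10.38
tcp_pos: [0.6276, -0.1619, 0.2111]
tool_rot: [0.307, 1.55, -0.307]
wrist_force: [-0.0, 0.1, 0.1]
opening: 0.0468
455 [[ 0.1216 -0.0091  0.1547]
 [ 0.1252 -0.0015  0.1648]
 [ 0.1327  0.006   0.167 ]]
tcp [ 0.6276 -0.1619  0.2111] az y 67.58 down [-0.001  0.    -1.   ] t= 10.375 q [-0.3   0.5   1.62 -0.    1.02 -1.48] op 0.04679210888558391 F [-0.   0.1  0.1]
norm t [ 1.677e-01 -1.000e-04 -2.400e-03] wx -0.0001
```

```bash
python3 -m pendant '[{"tx":0.06,"ty":-0.001,"tz":-0.002,"wx":0,"wy":0,"wz":0,"gripper":0.1},{"tx":0.12,"ty":-0.001,"tz":-0.002,"wx":0,"wy":0,"wz":0,"gripper":0.1},{"tx":0.155,"ty":-0.001,"tz":-0.002,"wx":0,"wy":0,"wz":0,"gripper":0.1},{"tx":0.168,"ty":-0.001,"tz":-0.002,"wx":0,"wy":0,"wz":0,"gripper":0.1},{"tx":0.168,"ty":-0.001,"tz":-0.002,"wx":0,"wy":0,"wz":0,"gripper":0.1}]' 40
python3 -m pendant '[{"tx":0,"ty":0,"tz":0,"wx":0,"wy":0,"wz":0,"gripper":-1},{"tx":0,"ty":0,"tz":0,"wx":0,"wy":0,"wz":0,"gripper":-1},{"tx":0,"ty":0,"tz":0,"wx":0,"wy":0,"wz":0,"gripper":-1},{"tx":0,"ty":0,"tz":0,"wx":0,"wy":0,"wz":0,"gripper":-1},{"tx":0,"ty":0,"tz":0,"wx":0,"wy":0,"wz":0,"gripper":-1},{"tx":0,"ty":0,"tz":0,"wx":0,"wy":0,"wz":0,"gripper":-1}]' 40
python3 - <<'E'
from wr import *
st=get_state(); delta(st,st["tcp_pos"],67.6)
s=snapshot("wrist"); cv2.imwrite("pics/w4.png",s["image"][:,:,::-1])
# arc rows relative to theta0=2.2 : tool x down, tool z = ex
def g(t): return np.array([-.128*np.cos(t)+.003*np.sin(t), .128*np.sin(t)+.003*np.cos(t)])
for t in np.arange(2.2,-.001,-.1):
    d=g(t)-g(2.2); print(round(t,2),"tx",round(-d[1]/.4,4),"tz",round(d[0]/.4,4))
E
```

```text
time: 11.05
tcp_pos: [0.6271, -0.1621, 0.1445]
tool_rot: [0.307, 1.549, -0.307]
wrist_force: [0.1, -0.4, -0.0]
opening: 0.0471
time: 11.8
tcp_pos: [0.6272, -0.1627, 0.1449]
tool_rot: [0.306, 1.548, -0.307]
wrist_force: [-1.3, -5.2, 2.4]
opening: 0.0152
tcp [ 0.6272 -0.1627  0.1449] az y 67.61 down [ 0.001 -0.001 -1.   ] t= 11.8 q [-0.3   0.57  1.68 -0.    0.89 -1.48] op 0.015158578463433206 F [-1.3 -5.2  2.4]
norm t [0. 0. 0.] wx 0.0001
2.2 tx -0.0 tz 0.0
2.1 tx -0.0181 tz -0.0264
2.0 tx -0.0335 tz -0.0544
1.9 tx -0.0461 tz -0.0838
1.8 tx -0.0556 tz -0.1144
1.7 tx -0.0621 tz -0.1457
1.6 tx -0.0653 tz -0.1775
1.5 tx -0.0654 tz -0.2095
1.4 tx -0.0623 tz -0.2414
1.3 tx -0.056 tz -0.2728
1.2 tx -0.0467 tz -0.3033
1.1 tx -0.0343 tz -0.3329
1.0 tx -0.019 tz -0.361
0.9 tx -0.001 tz -0.3874
0.8 tx 0.0195 tz -0.412
0.7 tx 0.0424 tz -0.4343
0.6 tx 0.0674 tz -0.4543
0.5 tx 0.0943 tz -0.4716
0.4 tx 0.1228 tz -0.4862
0.3 tx 0.1526 tz -0.4979
0.2 tx 0.1834 tz -0.5065
0.1 tx 0.2149 tz -0.512
-0.0 tx 0.2468 tz -0.5144
```

View pics/w4.png

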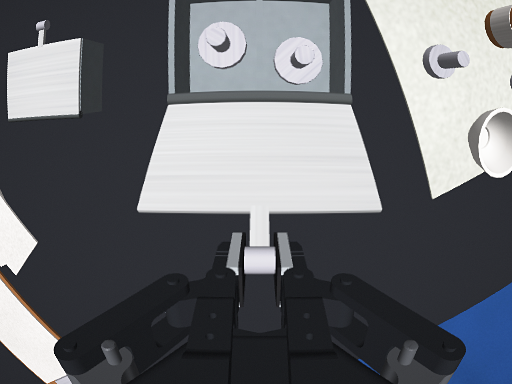

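The bar is pinched squarely at (260,262) px with the lid plate clear of the fingers. Now bringing it forward along the arc.

```bash
python3 -m pendant '[{"tx":-0.018,"ty":0,"tz":-0.026,"wx":0,"wy":0,"wz":0,"gripper":-1},{"tx":-0.0335,"ty":0,"tz":-0.054,"wx":0,"wy":0,"wz":0,"gripper":-1},{"tx":-0.046,"ty":0,"tz":-0.084,"wx":0,"wy":0,"wz":0,"gripper":-1},{"tx":-0.0556,"ty":0,"tz":-0.114,"wx":0,"wy":0,"wz":0,"gripper":-1},{"tx":-0.062,"ty":0,"tz":-0.146,"wx":0,"wy":0,"wz":0,"gripper":-1},{"tx":-0.0653,"ty":0,"tz":-0.1775,"wx":0,"wy":0,"wz":0,"gripper":-1},{"tx":-0.0654,"ty":0,"tz":-0.2095,"wx":0,"wy":0,"wz":0,"gripper":-1},{"tx":-0.0623,"ty":0,"tz":-0.241,"wx":0,"wy":0,"wz":0,"gripper":-1},{"tx":-0.056,"ty":0,"tz":-0.273,"wx":0,"wy":0,"wz":0,"gripper":-1},{"tx":-0.0467,"ty":0,"tz":-0.303,"wx":0,"wy":0,"wz":0,"gripper":-1},{"tx":-0.034,"ty":0,"tz":-0.333,"wx":0,"wy":0,"wz":0,"gripper":-1},{"tx":-0.034,"ty":0,"tz":-0.333,"wx":0,"wy":0,"wz":0,"gripper":-1}]' 50
python3 - <<'E'
from wr import *
st=get_state()
a=np.radians(-22.4);ex=np.array([np.cos(a),np.sin(a)]);ey=np.array([-ex[1],ex[0]]);C=np.array([.509,-.112])
def g(t): return np.array([.05-.128*np.cos(t)+.003*np.sin(t), .058+.128*np.sin(t)+.003*np.cos(t)])
p=st["tcp_pos"]; l=(p[:2]-C)@ex; print("local x,y,z",l,(p[:2]-C)@ey,p[2],"expected",g(1.1)-[0,.016])
s=snapshot("wrist"); X=wcloud(s,st).reshape(-1,3)
L=np.c_[(X[:,:2]-C)@ex,(X[:,:2]-C)@ey,X[:,2]]
k=L[(abs(L[:,1])>.025)&(abs(L[:,1])<.065)&(L[:,2]>.075)&(L[:,2]<.15)&(L[:,0]>-.03)&(L[:,0]<.06)]
if len(k)>50:
    sl=np.polyfit(k[:,2],k[:,0],1); print("lid angle est",np.arctan2(1,-sl[0]),len(k))
delta(st,p,67.6)
E
```

```text
time: 13.35
tcp_pos: [0.503, -0.1115, 0.1583]
tool_rot: [0.306, 1.549, -0.307]
wrist_force: [-4.7, -5.4, 11.0]
opening: 0.0146
local x,y,z -0.005759754205195875 -0.0018739413268145065 0.15832399191613994 expected [-0.00538668  0.15743533]
lid angle est 1.165528202494623 1471
tcp [ 0.503  -0.1115  0.1583] az y 67.62 down [ 0.    -0.001 -1.   ] t= 13.35 q [-0.28  0.39  1.98 -0.    0.78 -1.46] op 0.014599352795281403 F [-4.7 -5.4 11. ]
norm t [0. 0. 0.] wx 0.0001
```

```bash
python3 -m pendant '[{"tx":0.015,"ty":0,"tz":-0.028,"wx":0,"wy":0,"wz":0,"gripper":-1},{"tx":0.033,"ty":0,"tz":-0.054,"wx":0,"wy":0,"wz":0,"gripper":-1},{"tx":0.0535,"ty":0,"tz":-0.079,"wx":0,"wy":0,"wz":0,"gripper":-1},{"tx":0.076,"ty":0,"tz":-0.101,"wx":0,"wy":0,"wz":0,"gripper":-1},{"tx":0.101,"ty":0,"tz":-0.121,"wx":0,"wy":0,"wz":0,"gripper":-1},{"tx":0.128,"ty":0,"tz":-0.139,"wx":0,"wy":0,"wz":0,"gripper":-1},{"tx":0.157,"ty":0,"tz":-0.153,"wx":0,"wy":0,"wz":0,"gripper":-1},{"tx":0.187,"ty":0,"tz":-0.165,"wx":0,"wy":0,"wz":0,"gripper":-1},{"tx":0.217,"ty":0,"tz":-0.1735,"wx":0,"wy":0,"wz":0,"gripper":-1},{"tx":0.249,"ty":0,"tz":-0.179,"wx":0,"wy":0,"wz":0,"gripper":-1},{"tx":0.249,"ty":0,"tz":-0.179,"wx":0,"wy":0,"wz":0,"gripper":-1}]'
python3 - <<'E'
from wr import *
st=get_state()
a=np.radians(-22.4);ex=np.array([np.cos(a),np.sin(a)]);C=np.array([.509,-.112])
p=st["tcp_pos"]; print((p[:2]-C)@ex,p[2],"exp0.1",.05-.128*np.cos(.1)+.0003,.042+.0128+.003); delta(st,p,67.6)
E
```

```text
time: 14.78
tcp_pos: [0.4362, -0.084, 0.0576]
tool_rot: [0.307, 1.551, -0.307]
wrist_force: [-8.2, -7.6, 1.4]
opening: 0.0144
-0.07795839237833341 0.057599179897128594 exp0.1 -0.07706053315558732 0.057800000000000004
tcp [ 0.4362 -0.084   0.0576] az y 67.61 down [-0.002  0.    -1.   ] t= 14.775 q [-0.26  0.49  2.2  -0.    0.45 -1.44] op 0.014426075115614122 F [-8.2 -7.6  1.4]
norm t [0. 0. 0.] wx 0.0001
```

```bash
python3 -m pendant '[{"tx":0.008,"ty":0,"tz":0,"wx":0,"wy":0,"wz":0,"gripper":-1},{"tx":0.016,"ty":0,"tz":0,"wx":0,"wy":0,"wz":0,"gripper":-1},{"tx":0.024,"ty":0,"tz":0,"wx":0,"wy":0,"wz":0,"gripper":-1},{"tx":0.03,"ty":0,"tz":0,"wx":0,"wy":0,"wz":0,"gripper":-1},{"tx":0.03,"ty":0,"tz":0,"wx":0,"wy":0,"wz":0,"gripper":-1}]'
python3 -m pendant '[{"tx":0.003,"ty":0,"tz":0,"wx":0,"wy":0,"wz":0,"gripper":-1},{"tx":0.003,"ty":0,"tz":0,"wx":0,"wy":0,"wz":0,"gripper":-1}]'
```

```text
time: 15.4
tcp_pos: [0.4354, -0.0837, 0.0459]
tool_rot: [0.307, 1.552, -0.307]
wrist_force: [-11.6, -4.6, 2.3]
opening: 0.0147
time: 15.65
tcp_pos: [0.4354, -0.0837, 0.0448]
tool_rot: [0.307, 1.552, -0.307]
wrist_force: [-11.5, -5.0, 1.8]
opening: 0.0146
```

```bash
python3 -m pendant '[{"tx":0.003,"ty":0,"tz":0,"wx":0,"wy":0,"wz":0,"gripper":-1},{"tx":0.003,"ty":0,"tz":0,"wx":0,"wy":0,"wz":0,"gripper":-1}]'; python3 -m pendant '[{"tx":0.003,"ty":0,"tz":0,"wx":0,"wy":0,"wz":0,"gripper":-1},{"tx":0.003,"ty":0,"tz":0,"wx":0,"wy":0,"wz":0,"gripper":-1}]'; python3 -m pendant '[{"tx":0.003,"ty":0,"tz":0,"wx":0,"wy":0,"wz":0,"gripper":-1},{"tx":0.003,"ty":0,"tz":0,"wx":0,"wy":0,"wz":0,"gripper":-1}]'
```

```text
time: 15.9
tcp_pos: [0.4354, -0.0837, 0.0436]
tool_rot: [0.307, 1.553, -0.307]
wrist_force: [-11.5, -4.7, 3.1]
opening: 0.0145
time: 16.15
tcp_pos: [0.4355, -0.0837, 0.0424]
tool_rot: [0.307, 1.552, -0.307]
wrist_force: [-10.6, -4.2, 0.9]
opening: 0.0145
time: 16.4
tcp_pos: [0.4354, -0.0837, 0.0412]
tool_rot: [0.307, 1.553, -0.307]
wrist_force: [-11.5, -4.5, 1.4]
opening: 0.015
```

```bash
python3 - <<'E'
from wr import *
a=np.radians(-22.4);ex=np.array([np.cos(a),np.sin(a)]);ey=np.array([-ex[1],ex[0]]);C=np.array([.509,-.112])
st=get_state()
w=snapshot("wrist");cv2.imwrite("pics/w5.png",w["image"][:,:,::-1]);t=snapshot("top")
for nm,X in(("w",wcloud(w,st)),("t",cloud(t))):
    X=X.reshape(-1,3);L=np.c_[(X[:,:2]-C)@ex,(X[:,:2]-C)@ey,X[:,2]]
    k=L[(abs(L[:,1])<.06)&(abs(L[:,1])>.01)&(L[:,0]>-.045)&(L[:,0]<.04)&(L[:,2]>.04)&(L[:,2]<.1)]
    k=k[abs(k[:,2]-np.median(k[:,2]))<.012]
    A=np.c_[k,np.ones(len(k))]; print(nm,len(k),"slope z/x,z/y,z0",np.linalg.lstsq(A[:,[0,1,3]],k[:,2],rcond=None)[0])
E
```

```text
w 334 slope z/x,z/y,z0 [-2.90075655e-02 -8.82440794e-05  6.37592192e-02]
t 3 slope z/x,z/y,z0 [  0.51740362 -12.68201603   0.83818956]
```

View pics/w5.png

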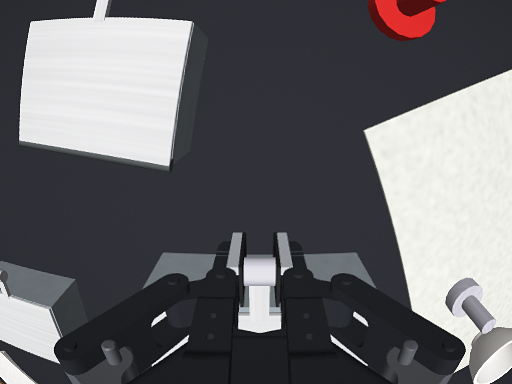

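The bar is still held at (260,270); the slope says about 0.03 rad remains. Easing further until the stop is felt.

```bash
python3 -m pendant '[{"tx":0.003,"ty":0,"tz":0.003,"wx":0,"wy":0,"wz":0,"gripper":-1},{"tx":0.006,"ty":0,"tz":0.006,"wx":0,"wy":0,"wz":0,"gripper":-1},{"tx":0.006,"ty":0,"tz":0.006,"wx":0,"wy":0,"wz":0,"gripper":-1}]'; python3 -m pendant '[{"tx":0.003,"ty":0,"tz":0,"wx":0,"wy":0,"wz":0,"gripper":-1},{"tx":0.003,"ty":0,"tz":0,"wx":0,"wy":0,"wz":0,"gripper":-1}]';  python3 -m pendant '[{"tx":0.003,"ty":0,"tz":0,"wx":0,"wy":0,"wz":0,"gripper":-1},{"tx":0.003,"ty":0,"tz":0,"wx":0,"wy":0,"wz":0,"gripper":-1}]'
```

```text
time: 16.88
tcp_pos: [0.4357, -0.0839, 0.0384]
tool_rot: [0.307, 1.556, -0.307]
wrist_force: [-17.8, 2.0, 1.1]
opening: 0.0149
time: 17.12
tcp_pos: [0.4359, -0.084, 0.0373]
tool_rot: [0.307, 1.556, -0.307]
wrist_force: [-17.0, 1.0, 1.9]
opening: 0.0145
time: 17.38
tcp_pos: [0.436, -0.084, 0.0362]
tool_rot: [0.307, 1.555, -0.307]
wrist_force: [-16.2, 0.1, 3.7]
opening: 0.0145
```

```bash
cat > lid.py <<'E'
from wr import *
a=np.radians(-22.4);ex=np.array([np.cos(a),np.sin(a)]);ey=np.array([-ex[1],ex[0]]);C=np.array([.509,-.112])
st=get_state();w=snapshot("wrist");s=snapshot("scene");cv2.imwrite("pics/l.png",s["image"][:,:,::-1])
for nm,X in(("w",wcloud(w,st)),("s",cloud(s))):
    X=X.reshape(-1,3);L=np.c_[(X[:,:2]-C)@ex,(X[:,:2]-C)@ey,X[:,2]]
    k=L[(abs(L[:,1])<.065)&(L[:,0]>-.047)&(L[:,0]<.047)&(L[:,2]>.045)&(L[:,2]<.08)]
    if len(k)<20: print(nm,len(k)); continue
    k=k[abs(k[:,2]-np.median(k[:,2]))<.006]
    print(nm,len(k),"slopes",np.linalg.lstsq(np.c_[k[:,:2],np.ones(len(k))],k[:,2],rcond=None)[0].round(4),np.ptp(k[:,:2],axis=0).round(3))
    g=L[(abs(L[:,1])<.007)&(L[:,0]>-.085)&(L[:,0]<-.071)&(L[:,2]<.09)];print("  bar top z",np.percentile(g[:,2],[50,95]) if len(g) else 0,len(g))
E
python3 lid.py
```

```text
w 825 slopes [0.0125 0.0003 0.0619] [0.043 0.13 ]
  bar top z [0.06275645 0.07264083] 1320
s 879 slopes [ 0.0103 -0.0018  0.0623] [0.094 0.13 ]
  bar top z [-0.00023702  0.00179799] 15
```

Both cameras now put the lid flat (0.01 rad, top at 62 mm), which is shut. Releasing and rising clear.

```bash
python3 -m pendant '[{"tx":0,"ty":0,"tz":0,"wx":0,"wy":0,"wz":0,"gripper":0.1},{"tx":0,"ty":0,"tz":0,"wx":0,"wy":0,"wz":0,"gripper":0.1},{"tx":0,"ty":0,"tz":0,"wx":0,"wy":0,"wz":0,"gripper":0.1},{"tx":0,"ty":0,"tz":0,"wx":0,"wy":0,"wz":0,"gripper":0.1},{"tx":-0.05,"ty":0,"tz":0,"wx":0,"wy":0,"wz":0,"gripper":0.1},{"tx":-0.15,"ty":0,"tz":0,"wx":0,"wy":0,"wz":0,"gripper":0.1},{"tx":-0.3,"ty":0,"tz":0,"wx":0,"wy":0,"wz":0,"gripper":0.1},{"tx":-0.45,"ty":0,"tz":0,"wx":0,"wy":0,"wz":0,"gripper":0.1},{"tx":-0.5,"ty":0,"tz":0,"wx":0,"wy":0,"wz":0,"gripper":0.1},{"tx":-0.5,"ty":0,"tz":0,"wx":0,"wy":0,"wz":0,"gripper":0.1}]'; python3 lid.py
```

```text
time: 18.73
tcp_pos: [0.4406, -0.0851, 0.238]
tool_rot: [0.306, 1.545, -0.307]
wrist_force: [-0.2, -0.2, -1.3]
opening: 0.0468
w 7256 slopes [0.0076 0.0001 0.0621] [0.094 0.13 ]
  bar top z [0.06366807 0.06698108] 268
s 870 slopes [ 0.0086 -0.0005  0.0626] [0.094 0.129]
  bar top z [0.05925377 0.06715236] 38
```

View pics/l.png

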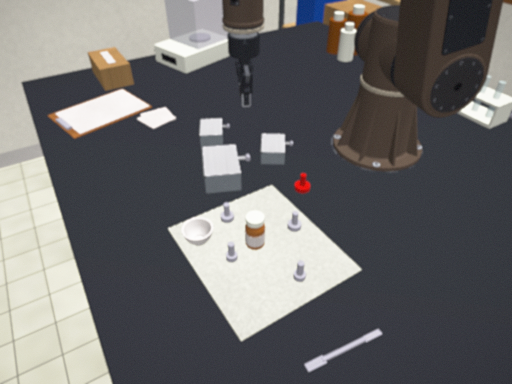

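The scene view shows the lid shut at (222,165), with the grip bar at its shut height. The gripper is clear, and the other items are where they were. Handing in.

```bash
python3 -c "
from station import *
print(job_done())"
```

```text
the job is handed in; nothing more can be done
None
```

The job is done and handed in at about 19 s of the 56 s allowed; the hand-in reports no verdict.

- **Punch:** The punch in the left bay has a foot of about 44 mm. I picked its grey 44 mm mate, not the red look-alike, from about (0.474, 0.056). I lowered it into the right bay until I felt it touch down, then released it. The wrist view afterwards showed it upright, with its stem within about 2 mm of where it was set down.
- **Lid:** I pinched the grip bar by its ends and led the lid along its arc at about 0.8 rad/s, slower for the last part. It never left the grip.
- **Last checks:** After release, both cameras put the lid flat (slope under 0.01 rad), with its top at 62 mm and the bar top at 67 mm, as expected when shut. The gripper was clear at 0.24 m, and the scene view showed the other punches, jar, bowl and spatula where they had been.
- **What did not agree:** I expected a clear rise in force at the end stop and never felt one. The tool ended about 6–10 mm lower than the shut height I had predicted, probably because the bar slipped a little in the pads. I judged the lid shut from the camera slopes instead. With the lid shut, neither punch in the case could be seen in the final check.

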